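Cap the cell can and hold the sensor over its terminal

TASK

Close the open battery can in the guarded fixture with its loose lid, setting it down (not dropping it) so that it sits level on the rim, and let go of it. Then take the yellow inspection sensor by its black grip, carry it over the guard frame without bumping the fixture or the lid, and finish while still holding it: upright, still, centred about one centimetre above the top of the lid's copper stud without touching it, its long side parallel to the fixture's two black side plates. Leave the spare cell, the brass bush and the screwdriver where they are.

Things in the scene. Friction and masses are not known exactly. Their poses are not given: they have to be found in the camera images.
- fixture: Fixed fixture on the table; may stand turned. White base plate 200 x 190 x 12 mm, origin at the centre of its underside, z up. Two black side plates, 160 mm long along its x and 10 mm thick, stand at its y = +-85 mm; steel bars of 8 mm along its y at its x = +-85 mm join the corner posts (16 mm thick). This guard frame is 120 mm tall above the table and leaves 154 mm or more of clear width inside along either axis. In the middle stands the open round aluminium can, fixed.
- can_rim (a point): Centre of the can's mouth, level with the top of its rim, 62 mm above the table, on the fixture's centre; axes as the fixture's. The can is 76 mm across outside, 69 mm inside, and free to 19 mm below the rim (a copper-coloured winding below that).
- lid: Loose aluminium lid, 120 g or so, standing on the table at the start. Origin at the centre of its underside, z up. From below: black plug 62 mm across and 8 mm high that enters the can's mouth with 3.5 mm of play all round; disc 82 mm across and 5 mm thick that rests on the rim; upright copper stud 18 mm across and 28 mm tall, by which it can be held. Seated, its origin is 8 mm below point can_rim.
- stud_top (a point): Centre of the top of the lid's copper stud, 41 mm above the lid's origin; axes as the lid's. 95 mm above the table once the lid is seated.
- sensor: Loose handheld contactless sensor, 250 g or so, standing upright on its sensing face on the table. Origin at the centre of the sensing face (underside), z up, x along its long side. Yellow housing 64 (x) x 36 (y) x 45 mm high; black grip block on top of it 50 (x) x 24 (y) x 38 mm high, centred, so 83 mm tall in all. Pinch the grip across its 24 mm from above.
- spare_cell: Bystander: loose standing steel cell with black ends, 46 mm across, 80 mm tall, origin at the centre of its underside.
- bush: Bystander: loose brass bush (ring) lying flat, 44 mm outside, 26 mm inside, 25 mm high, origin at the centre of its underside.
- screwdriver: Bystander: loose screwdriver lying on the far part of the table, about 200 mm long along its own x (blade to +x), 26 mm thick, origin under the middle of its length.
Mind the look-alikes: they are no part of the job. There is more than one size of the sensor; the job needs the larger.

How it is judged:
By the outcome, as a careful person would: the job done as asked, in the order asked, and still so for the second after the job is handed in, while the arm keeps its last pose, push and grip.
It also fails if it takes over 59 s, if anything falls off the work surface, if the arm or the gripper's body presses on something with over 40 N, if the wrist force passes 120 N, or if a joint passes its speed limit or range.

ROBOT

A 7-joint arm with a two-finger parallel gripper is mounted at the origin on the work surface. World frame = base frame: x ahead of the robot, y to its left, z up, the work surface at z = 0. Lengths are in m, angles in rad, forces in N, time in s.
With the tool pointing down it reaches from about 0.425 to 0.875 m from the base axis. Payload 4.7 kg.
Tool frame: the origin (TCP) lies between the finger pads; the fingertips stand 14 mm ahead of it and the grasp point (between the pads) lies 5 mm behind it; z points along the fingers, y is the line along which they close (so a half turn about z gives the same grasp; the last joint's range is limited). The gripper opens to 87 mm and grips with 3 to 60 N. Pads are 19 mm wide; open, the fingers measure 117 mm over their backs; the gripper's body (75 mm by 190 mm) begins 51 mm behind the grasp point.
Start: joints at [1.272, 0.321, -0.07, 1.45, 0.023, 1.371, -0.057], TCP at [0.2, -0.618, 0.237] pointing down, gripper open.
Joint ranges: [-2.86, 2.86], [-0.3, 2.09], [-1.38, 1.24], [0.06, 2.45], [-1.56, 4.7], [0.09, 2.05], [-2.69, 2.69]. Speed limits (rad/s): [2.57, 2.57, 3.14, 3.14, 3.14, 3.14, 3.14].

INTERFACE

Orientations are given as a rotation vector (axis times angle).
In Python, from bench import ctrl gives the robot as it stands.
- The arm moves only by the tool step_arm, never from a script. Its argument "commands" is a list of rows, each an object with "travel": the shift along the tool's x, y, z in m, a list of three; "turn": the turn, a rotation vector about the tool's x, y, z in degrees, a list of three. A call has 1 to 5 rows; each row is the pose to reach, as a shift and turn from the pose commanded when the call began, along the tool's axes at that moment; what a row does not reach only later rows make up. A row lasts 1/10 s, in which the tool goes at most 50 mm and 8.59 degrees, less where a joint would pass 70% of its speed; a pose out of reach is approached as far as the arm can. A call with a gripper value outside its range is refused whole. "gripper" is the opening, from 0 (shut) to 1 (fully open), set as the call begins (left out, the last holds). The fingers move at their own pace and stop on an object; "force" is the grip in N (left out, the last holds). Time passes only in rows, so rows that repeat a pose let the fingers close. It gives the time, the measured TCP pose, the force, the opening and the grip force at its end, in the units of the state.
- ctrl.get_state(): the state, without advancing time (a new reading comes with each control period).
- ctrl.get_image(name): name is "scene" or "top" or "wrist"; returns the picture (480x640x3 uint8, red, green, blue); there is no depth.
- ctrl.camera_model(name): a dict with "fx", "fy", "cx", "cy" (pixels), "R" (3x3) and "t" (3): a world point X has camera coordinates R X + t; the wrist camera has in their place "T_tool_cam" (4x4, takes a point from camera to tool coordinates, whose origin is the TCP and whose axes are the flange's). Camera axes: x right, y down, z forward; pixel columns grow to the right and rows downward; lengths in m; the calibration is good to about 2 mm. A picture is of the moment at which its call begins: read the wrist's pose just before it. camera_model takes no time and is no camera call.
- ctrl.close_job(): hands the job in; it is judged then, once.
The state is a dict: "time": time; "joint_positions": joint angles; "qd": joint speeds; "joint_torque": joint torques, N m; "position": TCP position; "tool_rot": TCP orientation; "ft_force": force on the tool from outside, world axes, zero at the start; "torque": the same for the moment, N m; "grip_width": opening from 0.0 (shut) to 1.0 (fully open); "grip_force": force on a finger pad.
Only numpy, scipy, OpenCV 4.12 (cv2) and the standard library are available. Lean on these libraries where they do the work, as an engineer would, in place of code of your own. Each camera call takes 0.05 s, during which the arm holds its last target. There are 200 camera calls.

## Working session

There is one attempt and no reset: what is moved stays moved. The work goes in short steps, Python scripts to look and compute and a tool call to move; the robot and the scene stay as the last step left them, time stands still between calls to the robot, and variables do not carry over. Pictures are saved under pics/ and viewed, at most 10 in all, crops included, and the job is handed in when it is done.

Besides the shell and the picture viewer there is one more tool, called after ">>>" as name(argument=value, ...), one argument or row to a line, values as JSON. step_arm: Moves the arm, as the interface text tells. Its arguments: {"type":"object","properties":{"commands":{"type":"array"},"gripper":{"type":"number"},"force":{"type":"number"}},"required":["commands"]}

```bash
mkdir -p pics; python3 - <<'E'
from bench import ctrl
import cv2,numpy as np
for n in ("scene","top"):
    im=ctrl.get_image(n); cv2.imwrite(f"pics/{n}0.png",im[:,:,::-1])
    m=ctrl.camera_model(n); print(n,{k:np.round(v,4).tolist() for k,v in m.items()})
m=ctrl.camera_model("wrist"); print({k:np.round(v,4).tolist() for k,v in m.items()})
s=ctrl.get_state();print(s)
E
```

```text
scene {'fx': 440.1295, 'fy': 440.1295, 'cx': 319.0888, 'cy': 243.4535, 'R': [[0.6356, 0.7718, 0.0174], [0.4649, -0.3647, -0.8068], [-0.6163, 0.5209, -0.5906]], 't': [-0.3795, -0.2381, 1.2552]}
top {'fx': 454.8392, 'fy': 454.8392, 'cx': 320.991, 'cy': 238.675, 'R': [[-0.004, -1.0, -0.0042], [-0.9838, 0.0046, -0.1792], [0.1792, 0.0034, -0.9838]], 't': [0.002, 0.6255, 0.8117]}
{'fx': 373.6926, 'fy': 373.6926, 'cx': 324.0735, 'cy': 238.3008, 'T_tool_cam': [[0.0002, -0.9645, -0.2642, 0.0725], [1.0, 0.0001, 0.0005, 0.0008], [-0.0004, -0.2642, 0.9645, -0.1476], [0.0, 0.0, 0.0, 1.0]]}
{'time': 0.1, 'joint_positions': array([ 1.27211571,  0.32175325, -0.07012209,  1.4515565 ,  0.02260835,
        1.37081158, -0.0569172 ]), 'qd': array([ 0.00033749, -0.00142812,  0.00102815, -0.00417369,  0.00094224,
       -0.00047437, -0.00059679]), 'joint_torque': array([ 1.22791989e-03, -4.92567480e+01, -4.05001016e-01, -3.13400424e+01,
       -6.43084198e-02,  3.95010319e-02,  7.33388219e-05]), 'position': array([ 0.19983543, -0.61801622,  0.23556657]), 'tool_rot': array([-3.10155816e+00, -4.89123238e-01,  5.65572101e-04]), 'ft_force': array([ 1.43125453, -0.55087162,  0.18060774]), 'torque': array([-0.0453681 , -0.00686657,  0.00479104]), 'grip_force': 0.0, 'grip_width': 1.002410701679211}
```

View pics/top0.png

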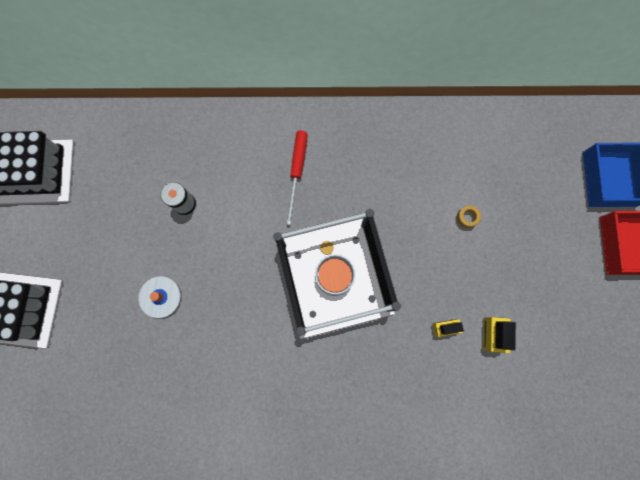

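View pics/scene0.png

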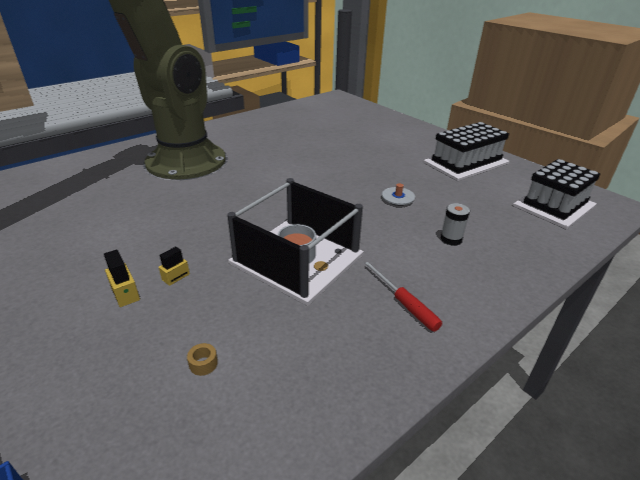

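Top view: the lid is the pale disc with a copper stud at (159,298). Its look-alike is the spare cell at (175,197), which also has a copper spot. For the sensor, the larger yellow one is at (500,336) and the smaller at (449,328). The can is at (335,275) in the turned fixture, the bush at (469,217) and the screwdriver at (296,175). I choose the disc and the (500,336) sensor, and check both in a close crop.

```bash
python3 - <<'E'
import cv2,numpy as np
t=cv2.imread("pics/top0.png")
c=lambda x,y,w,h,k:cv2.resize(t[y:y+h,x:x+w],None,fx=k,fy=k,interpolation=cv2.INTER_CUBIC)
a=c(130,270,60,60,5);b=c(425,305,100,60,5);f=c(265,205,140,140,4)
# fixture right 
out=np.zeros((600,800,3),np.uint8);out[:300,:300]=a;out[:300,300:800]=b
f=c(265,205,145,140,2.14);out[300:300+f.shape[0],:f.shape[1]]=f[:300]
cv2.imwrite("pics/crop1.png",out)
E
```

```text
(no output)
```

View pics/crop1.png

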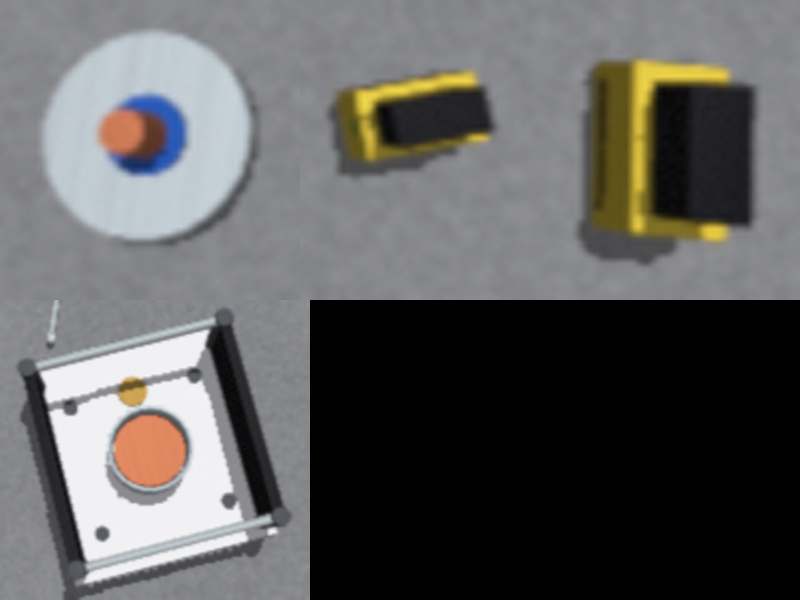

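The crop confirms both. The lid disc is at top px (159,297) with its stud top at (154,296). The larger sensor's grip top is at (509,336), long side nearly along world x. The small one at (449,328) is the look-alike.

```bash
cat > h.py <<'E'
from bench import ctrl
import cv2,numpy as np
from scipy.spatial.transform import Rotation as Ro
def ray(name,u,v,z,st=None):
    m=ctrl.camera_model(name)
    d=np.array([(u-m["cx"])/m["fx"],(v-m["cy"])/m["fy"],1])
    if name=="wrist":
        T=np.array(m["T_tool_cam"]);R=Ro.from_rotvec(st["tool_rot"]).as_matrix()
        o=R@T[:3,3]+st["position"];d=R@T[:3,:3]@d
    else:
        R=np.array(m["R"]);o=-R.T@np.array(m["t"]);d=R.T@d
    return o+d*(z-o[2])/d[2]
def proj(name,X,st):
    m=ctrl.camera_model(name)
    T=np.array(m["T_tool_cam"]);R=Ro.from_rotvec(st["tool_rot"]).as_matrix()
    c=T[:3,:3].T@(R.T@(np.array(X)-st["position"])-T[:3,3])
    return np.array([m["fx"]*c[0]/c[2]+m["cx"],m["fy"]*c[1]/c[2]+m["cy"]])
def yaw(st): # world angle of tool x
    R=Ro.from_rotvec(st["tool_rot"]).as_matrix();return np.degrees(np.arctan2(R[1,0],R[0,0]))
def delta(st,P,yawdeg=None):
    """shift in tool axes, turn for tool pointing down with tool x at yawdeg"""
    R=Ro.from_rotvec(st["tool_rot"]).as_matrix()
    y=yaw(st) if yawdeg is None else yawdeg
    c,s=np.cos(np.radians(y)),np.sin(np.radians(y))
    Rt=np.array([[c,s,0],[s,-c,0],[0,0,-1]])
    return np.round(R.T@(np.array(P)-st["position"]),4),np.round(Ro.from_matrix(R.T@Rt).as_rotvec(degrees=True),2)
E
python3 - <<'E'
from h import *
print("lid disc",ray("top",159.2,297.2,.013),"stud",ray("top",154.2,296.4,.041))
g=lambda x,y:(425+(x-300+.5)/5-.5,305+(y+.5)/5-.5)
C=[ray("top",*g(*p),.083) for p in [(690,85),(755,87),(752,226),(688,223)]]
print("sensor",np.mean(C,0),[np.degrees(np.arctan2(*(a-b)[1::-1])) for a,b in((C[1],C[2]),(C[0],C[3]))],np.linalg.norm(C[0]-C[3]),np.linalg.norm(C[0]-C[1]))
f=lambda x,y:(265+(x+.5)/2.14-.5,205+(y+.5)/2.14-.5)
P=[ray("top",*f(*p),.12) for p in [(28,67),(224,17),(281,217),(77,270)]]
print("posts",np.mean(P,0),[np.degrees(np.arctan2(*(a-b)[1::-1])) for a,b in((P[0],P[3]),(P[1],P[2]))],np.degrees(np.arctan2(*(P[0]-P[1])[1::-1])),np.degrees(np.arctan2(*(P[3]-P[2])[1::-1])))
print("rim",ray("top",*f(149,150),.062))
s=ctrl.get_state();print(yaw(s),s["position"])
E
```

```text
lid disc [0.5181368  0.31751865 0.013     ] stud [0.51818293 0.31711785 0.041     ]
sensor [ 0.44400648 -0.33404798  0.083     ] [np.float64(-5.8493298467824095), np.float64(-5.150489869164598)] 0.04819525687456739 0.023151306625711493
posts [ 0.55735867 -0.02682973  0.12      ] [np.float64(14.04076125743597), np.float64(14.251344412544563)] 104.33862122676035 104.09128588031106
rim [ 0.55568242 -0.02544728  0.062     ]
17.923755676939194 [ 0.19983543 -0.61801622  0.23556657]
```

>>> step_arm(
  commands=[
    {"travel": [0.047,-0.016,0],"turn": [0,0,0]},
    {"travel": [0.094,-0.032,0],"turn": [0,0,0]},
    {"travel": [0.141,-0.048,0],"turn": [0,0,0]},
    {"travel": [0.188,-0.063,0],"turn": [0,0,0]},
    {"travel": [0.236,-0.079,0],"turn": [0,0,0]},
  ],
  gripper=1,
)

```text
time: 0.6
position: [0.4008, -0.4696, 0.2362]
tool_rot: [-3.103, -0.489, 0.001]
ft_force: [0.4, -0.5, 0.4]
grip_width: 1.0
grip_force: 0.0
```

>>> step_arm(
  commands=[
    {"travel": [0.042,-0.026,0],"turn": [0,0,0]},
    {"travel": [0.084,-0.052,0],"turn": [0,0,0]},
    {"travel": [0.126,-0.079,0],"turn": [0,0,0]},
    {"travel": [0.168,-0.105,0],"turn": [0,0,0]},
    {"travel": [0.211,-0.132,0],"turn": [0,0,0]},
  ],
)

```text
time: 1.1
position: [0.5601, -0.2795, 0.2362]
tool_rot: [3.103, 0.489, -0.001]
ft_force: [-0.1, -0.9, -0.4]
grip_width: 1.002
grip_force: 0.0
```

>>> step_arm(
  commands=[
    {"travel": [0.026,-0.042,0],"turn": [0,0,0]},
    {"travel": [0.052,-0.084,0],"turn": [0,0,0]},
    {"travel": [0.078,-0.126,0],"turn": [0,0,0]},
    {"travel": [0.105,-0.168,0],"turn": [0,0,0]},
    {"travel": [0.131,-0.21,0],"turn": [0,0,0]},
  ],
)

```text
time: 1.6
position: [0.6194, -0.0391, 0.2362]
tool_rot: [3.103, 0.489, -0.001]
ft_force: [-0.2, -0.0, -0.0]
grip_width: 1.003
grip_force: 0.0
```

>>> step_arm(
  commands=[
    {"travel": [0.005,-0.049,0],"turn": [0,0,0]},
    {"travel": [0.01,-0.098,0],"turn": [0,0,0]},
    {"travel": [0.016,-0.147,0],"turn": [0,0,0]},
    {"travel": [0.021,-0.196,0],"turn": [0,0,0]},
    {"travel": [0.026,-0.244,0],"turn": [0,0,0]},
  ],
)

```text
time: 2.1
position: [0.5681, 0.2009, 0.2362]
tool_rot: [3.103, 0.489, -0.001]
ft_force: [0.3, 0.1, -0.9]
grip_width: 1.001
grip_force: 0.0
```

>>> step_arm(
  commands=[
    {"travel": [-0.005,-0.045,0],"turn": [0,0,0]},
    {"travel": [-0.01,-0.09,0],"turn": [0,0,0]},
    {"travel": [-0.014,-0.127,0],"turn": [0,0,0]},
    {"travel": [-0.014,-0.127,0],"turn": [0,0,0]},
    {"travel": [-0.014,-0.127,0],"turn": [0,0,0]},
  ],
)

```text
time: 2.6
position: [0.5159, 0.3164, 0.2361]
tool_rot: [3.102, 0.493, -0.001]
ft_force: [0.8, -0.4, 1.3]
grip_width: 1.0
grip_force: 0.0
```

```bash
python3 - <<'E'
from h import *
s=ctrl.get_state();im=ctrl.get_image("wrist");cv2.imwrite("pics/w1.png",im[:,:,::-1])
print(proj("wrist",[.518,.3173,.013],s),proj("wrist",[.518,.3173,.041],s),yaw(s),s["joint_positions"],s["position"])
E
```

```text
[322.80034627 208.11871206] [322.73134101 213.72317098] 18.070230426471998 [-0.04170785  0.29140995 -0.67126072  1.54935573  0.18385067  1.3657911
 -1.98549379] [0.51592326 0.31641615 0.23612669]
```

View pics/w1.png

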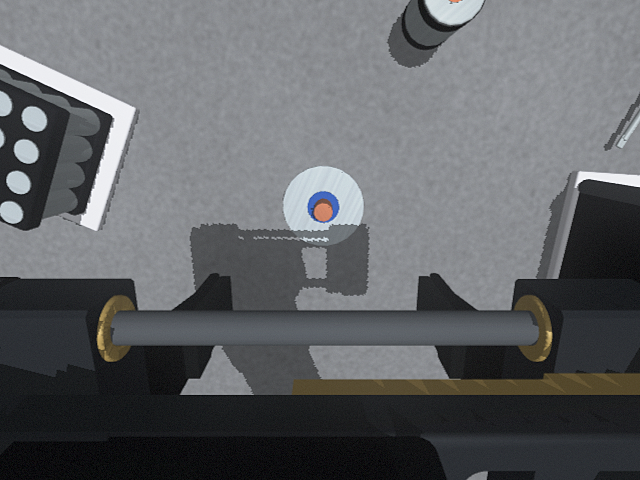

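The wrist view shows the lid disc at (323,206) and stud top at (323,212), within 2 px of prediction. I descend over it.

>>> step_arm(
  commands=[
    {"travel": [0.002,0,0.045],"turn": [0,0,-1]},
    {"travel": [0.002,0,0.09],"turn": [0,0,-2]},
    {"travel": [0.002,0,0.13],"turn": [0,0,-4]},
    {"travel": [0.002,0,0.15],"turn": [0,0,-4]},
    {"travel": [0.002,0,0.15],"turn": [0,0,-4]},
  ],
)

```text
time: 3.15
position: [0.5176, 0.3122, 0.0824]
tool_rot: [3.082, 0.591, -0.011]
ft_force: [-0.0, -0.7, 0.6]
grip_width: 1.003
grip_force: 0.0
```

```bash
python3 - <<'E'
from h import *
s=ctrl.get_state();print(yaw(s),s["position"],s["tool_rot"],delta(s,[.5188,.3175,.030]))
E
```

```text
21.720654567927763 [0.51756983 0.31220836 0.08241838] [ 3.08215211  0.59132694 -0.01116922] (array([ 0.0035, -0.0046,  0.0524]), array([0.1 , 0.44, 0.  ]))
```

>>> step_arm(
  commands=[
    {"travel": [0.002,-0.002,0.005],"turn": [0,0,4]},
    {"travel": [0.002,-0.002,0.01],"turn": [0,0,7.5]},
    {"travel": [0.002,-0.002,0.01],"turn": [0,0,7.5]},
    {"travel": [0.002,-0.002,0.01],"turn": [0,0,7.5]},
  ],
)

```text
time: 3.55
position: [0.5209, 0.3184, 0.0778]
tool_rot: [-3.117, -0.394, -0.003]
ft_force: [0.4, -0.5, -0.4]
grip_width: 0.998
grip_force: 0.0
```

```bash
python3 - <<'E'
from h import *
s=ctrl.get_state();print(yaw(s),s["position"],s["qd"],delta(s,[.5188,.3175,.030],14.2))
E
```

```text
14.4177280171856 [0.52092485 0.31838941 0.07779396] [-0.00191944  0.00059559 -0.0077112   0.00342565 -0.00094987 -0.00153148
 -0.00180584] (array([-0.0024,  0.0003,  0.0478]), array([ 0.01, -0.1 ,  0.22]))
```

>>> step_arm(
  commands=[
    {"travel": [-0.001,0,0.015],"turn": [0,0,0]},
    {"travel": [-0.0024,0,0.03],"turn": [0,0,0]},
    {"travel": [-0.0024,0,0.042],"turn": [0,0,0]},
    {"travel": [-0.0024,0,0.048],"turn": [0,0,0]},
    {"travel": [-0.0024,0,0.048],"turn": [0,0,0]},
  ],
)

```text
time: 4.05
position: [0.5163, 0.3178, 0.0268]
tool_rot: [3.116, 0.395, -0.004]
ft_force: [0.8, -0.1, -0.3]
grip_width: 1.001
grip_force: 0.0
```

>>> step_arm(
  commands=[
    {"travel": [0,0,0],"turn": [0,0,0]},
    {"travel": [0,0,0],"turn": [0,0,0]},
    {"travel": [0,0,0],"turn": [0,0,0]},
    {"travel": [0,0,0],"turn": [0,0,0]},
    {"travel": [0,0,0],"turn": [0,0,0]},
  ],
  gripper=0.1,
  force=25,
)

```text
time: 4.55
position: [0.5175, 0.3184, 0.0288]
tool_rot: [-3.117, -0.394, -0.001]
ft_force: [-0.3, 0.5, -0.2]
grip_width: 0.631
grip_force: 0.0
```

>>> step_arm(
  commands=[
    {"travel": [0,0,0],"turn": [0,0,0]},
    {"travel": [0,0,0],"turn": [0,0,0]},
    {"travel": [0,0,0],"turn": [0,0,0]},
    {"travel": [0,0,0],"turn": [0,0,0]},
    {"travel": [0,0,0],"turn": [0,0,0]},
  ],
)

```text
time: 5.05
position: [0.5173, 0.3182, 0.0285]
tool_rot: [3.117, 0.394, -0.0]
ft_force: [0.3, 0.0, 0.2]
grip_width: 0.2
grip_force: 25.0
```

>>> step_arm(
  commands=[
    {"travel": [0,0,-0.01],"turn": [0,0,0]},
    {"travel": [0,0,-0.04],"turn": [0,0,0]},
    {"travel": [0,0,-0.08],"turn": [0,0,0]},
    {"travel": [0,0,-0.12],"turn": [0,0,0]},
    {"travel": [0,0,-0.16],"turn": [0,0,0]},
  ],
)

```text
time: 5.55
position: [0.517, 0.3183, 0.1906]
tool_rot: [3.117, 0.395, 0.0]
ft_force: [0.5, 0.7, -1.4]
grip_width: 0.202
grip_force: 25.0
```

>>> step_arm(
  commands=[
    {"travel": [0,0,-0.02],"turn": [0,0,0]},
    {"travel": [0,0,-0.03],"turn": [0,0,0]},
    {"travel": [0,0,-0.04],"turn": [0,0,0]},
    {"travel": [0,0,-0.04],"turn": [0,0,0]},
    {"travel": [0,0,-0.04],"turn": [0,0,0]},
  ],
)

```text
time: 6.05
position: [0.5169, 0.3179, 0.2273]
tool_rot: [3.116, 0.394, -0.003]
ft_force: [-0.9, 0.3, -1.7]
grip_width: 0.197
grip_force: 25.0
```

```bash
python3 - <<'E'
from h import *
s=ctrl.get_state();print(yaw(s),s["position"],s["ft_force"],s["grip_width"],delta(s,[.5563,-.026,.23],14.2))
E
```

```text
14.426353007013502 [0.51686664 0.31793881 0.22725845] [-0.93118379  0.32622601 -1.74353632] 0.1969474886688096 (array([-0.0475,  0.3429, -0.0025]), array([0.03, 0.12, 0.23]))
```

>>> step_arm(
  commands=[
    {"travel": [-0.003,0.02,0],"turn": [0,0,0]},
    {"travel": [-0.008,0.06,0],"turn": [0,0,0]},
    {"travel": [-0.014,0.1,0],"turn": [0,0,0]},
    {"travel": [-0.019,0.14,0],"turn": [0,0,0]},
    {"travel": [-0.025,0.18,0],"turn": [0,0,0]},
  ],
)

```text
time: 6.55
position: [0.5373, 0.1359, 0.2269]
tool_rot: [3.117, 0.395, -0.004]
ft_force: [0.1, -0.1, -2.3]
grip_width: 0.195
grip_force: 25.0
```

>>> step_arm(
  commands=[
    {"travel": [-0.006,0.04,0],"turn": [0,0,0]},
    {"travel": [-0.011,0.08,0],"turn": [0,0,0]},
    {"travel": [-0.017,0.12,0],"turn": [0,0,0]},
    {"travel": [-0.021,0.15,0],"turn": [0,0,0]},
    {"travel": [-0.023,0.163,0],"turn": [0,0,0]},
  ],
)

```text
time: 7.05
position: [0.5556, -0.0301, 0.2268]
tool_rot: [3.117, 0.386, -0.005]
ft_force: [-0.5, -0.2, -1.0]
grip_width: 0.2
grip_force: 25.0
```

>>> step_arm(
  commands=[
    {"travel": [0,0,0],"turn": [0,0,0]},
    {"travel": [0,0,0],"turn": [0,0,0]},
  ],
)

```text
time: 7.25
position: [0.5559, -0.0236, 0.2279]
tool_rot: [-3.115, -0.397, 0.002]
ft_force: [0.2, 0.8, -0.4]
grip_width: 0.197
grip_force: 25.0
```

```bash
python3 - <<'E'
from h import *
s=ctrl.get_state();print(yaw(s),s["position"],s["joint_positions"],delta(s,[.5563,-.026,.23],14.2))
im=ctrl.get_image("wrist");cv2.imwrite("pics/w2.png",im[:,:,::-1])
print(proj("wrist",[.5563,-.026,.062],s))
z=s["position"][2]
for dz in(.0155,): print("disc top pred",proj("wrist",s["position"]-[0,0,dz],s))
E
```

```text
14.537695302051286 [ 0.55594448 -0.02358507  0.22790756] [ 0.40501171  0.15450873 -0.45162341  1.68512295  0.06766799  1.31893387
 -1.37595281] (array([-0.0003,  0.0024, -0.0021]), array([-0.11,  0.04,  0.34]))
[326.19036938 223.46677786]
disc top pred [322.34090883 295.10533267]
```

View pics/w2.png

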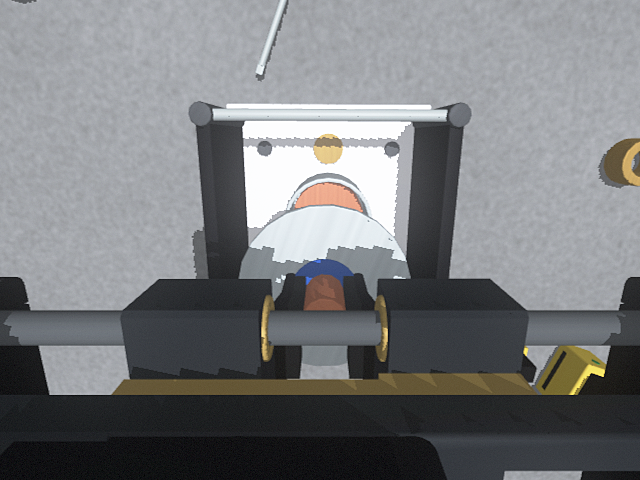

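```bash
python3 - <<'E'
from h import *
s=ctrl.get_state();im=cv2.imread("pics/w2.png")
k=2.6
c=cv2.resize(im[100:330,185:485],None,fx=k,fy=k,interpolation=cv2.INTER_CUBIC)
def circ(P,r,col):
    a=np.linspace(0,2*np.pi,120)
    p=[(proj("wrist",[P[0]+r*np.cos(t),P[1]+r*np.sin(t),P[2]],s)-[185,100]+.5)*k for t in a]
    cv2.polylines(c,[np.int32(p)],True,col,1)
circ([.5563,-.026,.062],.038,(0,0,255));circ([.5563,-.026,.062],.0345,(0,160,0))
circ(s["position"]+[0,0,-.0155],.041,(255,0,0))
for sy in(1,-1):
    t=np.radians(14.2);circ([.5563+.085*np.cos(t)-sy*.085*np.sin(t),-.026+.085*np.sin(t)+sy*.085*np.cos(t),.12],.008,(0,0,255))
cv2.imwrite("pics/w2c.png",c)
a,b=ray("wrist",201,112,.12,s),ray("wrist",459,112,.12,s)
print(a,b,(a+b)/2-.085*np.array([np.cos(t),np.sin(t),0]),np.degrees(np.arctan2(*(a-b)[1::-1]))-90)
E
```

```text
[0.62066599 0.07576542 0.12      ] [ 0.6629734  -0.08637665  0.12      ] [ 0.55941684 -0.02615674  0.12      ] 14.624009250530008
```

View pics/w2c.png

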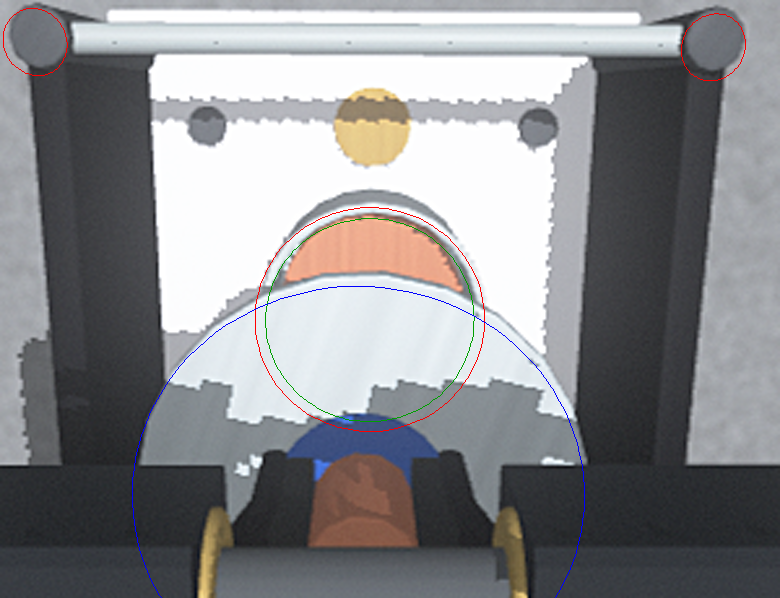

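Predicted and seen rim and disc agree to about 1 mm, apart from a camera bias shared by both. The lid sits about 1.5 mm ahead of the TCP in tool x. I lower it to just above the rim.

>>> step_arm(
  commands=[
    {"travel": [-0.001,0.001,0.01],"turn": [0,0,0]},
    {"travel": [-0.0018,0.0024,0.04],"turn": [0,0,0]},
    {"travel": [-0.0018,0.0024,0.075],"turn": [0,0,0]},
    {"travel": [-0.0018,0.0024,0.105],"turn": [0,0,0]},
    {"travel": [-0.0018,0.0024,0.128],"turn": [0,0,0]},
  ],
)

```text
time: 7.8
position: [0.5536, -0.027, 0.0979]
tool_rot: [-3.115, -0.398, 0.004]
ft_force: [-0.1, -0.7, -0.7]
grip_width: 0.197
grip_force: 25.0
```

>>> step_arm(
  commands=[
    {"travel": [0,0,0],"turn": [0,0,0]},
    {"travel": [0,0,0],"turn": [0,0,0]},
    {"travel": [0,0,0],"turn": [0,0,0]},
  ],
)

```text
time: 8.1
position: [0.5563, -0.028, 0.1021]
tool_rot: [3.116, 0.396, 0.004]
ft_force: [-0.2, -0.5, -0.4]
grip_width: 0.2
grip_force: 25.0
```

```bash
python3 - <<'E'
from h import *
s=ctrl.get_state();print(yaw(s),s["position"],s["ft_force"],delta(s,[.5548,-.0264,.0835],14.2))
im=ctrl.get_image("scene");cv2.imwrite("pics/s2.png",cv2.resize(im[170:300,220:370],None,fx=4,fy=4,interpolation=cv2.INTER_CUBIC)[:,:,::-1])
s=ctrl.get_state();print(s["position"])
E
```

```text
14.471435366747814 [ 0.5563358  -0.0279916   0.10210514] [-0.16329563 -0.50865528 -0.35034292] (array([-0.0011, -0.0019,  0.0186]), array([ 0.05, -0.15,  0.27]))
[ 0.55643203 -0.02822288  0.10228331]
```

View pics/s2.png

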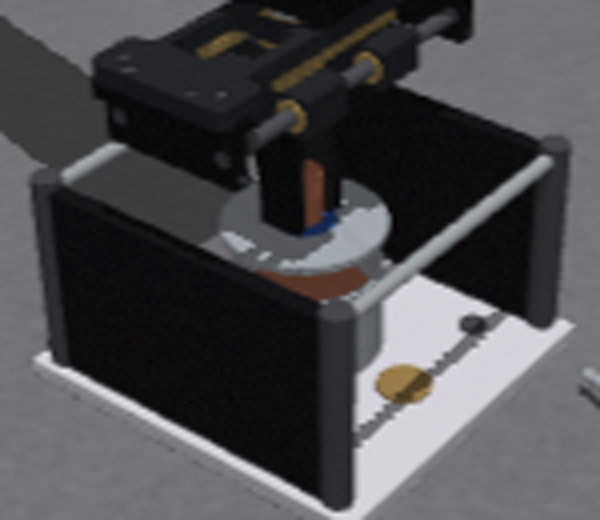

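The lid hangs level above the can mouth (crop about (305,230)), clear of the frame. I correct laterally and lower it gently.

>>> step_arm(
  commands=[
    {"travel": [-0.0011,-0.0018,0],"turn": [0,0,0]},
    {"travel": [-0.0011,-0.0018,0.003],"turn": [0,0,0]},
    {"travel": [-0.0011,-0.0018,0.006],"turn": [0,0,0]},
    {"travel": [-0.0011,-0.0018,0.009],"turn": [0,0,0]},
    {"travel": [-0.0011,-0.0018,0.009],"turn": [0,0,0]},
  ],
)

```text
time: 8.65
position: [0.5531, -0.0272, 0.0909]
tool_rot: [-3.117, -0.394, 0.002]
ft_force: [-0.2, -0.2, -1.2]
grip_width: 0.195
grip_force: 25.0
```

>>> step_arm(
  commands=[
    {"travel": [0,0,0.0015],"turn": [0,0,0]},
    {"travel": [0,0,0.003],"turn": [0,0,0]},
    {"travel": [0,0,0.0045],"turn": [0,0,0]},
    {"travel": [0,0,0.006],"turn": [0,0,0]},
    {"travel": [0,0,0.006],"turn": [0,0,0]},
  ],
)

```text
time: 9.15
position: [0.5534, -0.0271, 0.0852]
tool_rot: [-3.117, -0.394, 0.001]
ft_force: [-1.3, -0.4, -0.3]
grip_width: 0.203
grip_force: 25.0
```

>>> step_arm(
  commands=[
    {"travel": [0.001,0,0.001],"turn": [0,0,0]},
    {"travel": [0.001,0,0.001],"turn": [0,0,0]},
    {"travel": [0.001,0,0.002],"turn": [0,0,0]},
    {"travel": [0.001,0,0.002],"turn": [0,0,0]},
  ],
)

```text
time: 9.55
position: [0.5545, -0.0269, 0.0834]
tool_rot: [3.117, 0.394, -0.0]
ft_force: [-0.3, -0.6, -1.2]
grip_width: 0.2
grip_force: 25.0
```

>>> step_arm(
  commands=[
    {"travel": [0,0,0.0005],"turn": [0,0,0]},
    {"travel": [0,0,0.001],"turn": [0,0,0]},
    {"travel": [0,0,0.001],"turn": [0,0,0]},
  ],
)

```text
time: 9.85
position: [0.5546, -0.0269, 0.0825]
tool_rot: [3.117, 0.394, -0.0]
ft_force: [-0.3, 0.4, -0.6]
grip_width: 0.203
grip_force: 25.0
```

>>> step_arm(
  commands=[
    {"travel": [0,0,0.0005],"turn": [0,0,0]},
    {"travel": [0,0,0.001],"turn": [0,0,0]},
    {"travel": [0,0,0.001],"turn": [0,0,0]},
  ],
)

```text
time: 10.15
position: [0.5546, -0.0269, 0.0824]
tool_rot: [3.116, 0.394, -0.0]
ft_force: [-3.0, 0.4, 5.1]
grip_width: 0.193
grip_force: 25.0
```

>>> step_arm(
  commands=[
    {"travel": [0,0,0.0003],"turn": [0,0,0]},
    {"travel": [0,0,0.0006],"turn": [0,0,0]},
    {"travel": [0,0,0.0006],"turn": [0,0,0]},
  ],
)

```text
time: 10.45
position: [0.5546, -0.0269, 0.0824]
tool_rot: [3.116, 0.394, -0.0]
ft_force: [-4.7, -0.5, 8.6]
grip_width: 0.196
grip_force: 25.0
```

Contact came at the predicted height, with the push rising to 8.6 N. The lid is seated, so I relax the push, release it and rise.

>>> step_arm(
  commands=[
    {"travel": [0,0,-0.001],"turn": [0,0,0]},
    {"travel": [0,0,-0.0012],"turn": [0,0,0]},
  ],
)

```text
time: 10.65
position: [0.5549, -0.0269, 0.0825]
tool_rot: [3.116, 0.394, 0.001]
ft_force: [-0.4, -0.6, 1.0]
grip_width: 0.2
grip_force: 25.0
```

>>> step_arm(
  commands=[
    {"travel": [0,0,0],"turn": [0,0,0]},
    {"travel": [0,0,0],"turn": [0,0,0]},
    {"travel": [0,0,0],"turn": [0,0,0]},
    {"travel": [0,0,0],"turn": [0,0,0]},
    {"travel": [0,0,0],"turn": [0,0,0]},
  ],
  gripper=0.55,
)

```text
time: 11.15
position: [0.5546, -0.0269, 0.082]
tool_rot: [3.117, 0.394, -0.0]
ft_force: [0.6, -0.3, 0.4]
grip_width: 0.521
grip_force: 0.0
```

>>> step_arm(
  commands=[
    {"travel": [0,0,-0.005],"turn": [0,0,0]},
    {"travel": [0,0,-0.02],"turn": [0,0,0]},
    {"travel": [0,0,-0.05],"turn": [0,0,0]},
    {"travel": [0,0,-0.09],"turn": [0,0,0]},
    {"travel": [0,0,-0.13],"turn": [0,0,0]},
  ],
)

```text
time: 11.65
position: [0.5545, -0.0267, 0.2147]
tool_rot: [3.117, 0.395, 0.001]
ft_force: [1.2, -0.5, 0.2]
grip_width: 0.552
grip_force: 0.0
```

>>> step_arm(
  commands=[
    {"travel": [-0.025,0.037,0],"turn": [0,0,3]},
    {"travel": [-0.05,0.075,0],"turn": [0,0,6]},
    {"travel": [-0.076,0.112,0],"turn": [0,0,9]},
    {"travel": [-0.102,0.15,0],"turn": [0,0,12]},
    {"travel": [-0.126,0.186,0],"turn": [0,0,15]},
  ],
  gripper=0.8,
)

```text
time: 12.15
position: [0.4782, -0.2403, 0.214]
tool_rot: [3.14, -0.02, 0.003]
ft_force: [-0.6, -1.2, 1.1]
grip_width: 0.788
grip_force: 0.0
```

```bash
python3 - <<'E'
from h import *
s=ctrl.get_state();print(yaw(s),s["position"],delta(s,[.444,-.334,.21],-5.5))
E
```

```text
-0.7154518826081583 [ 0.47822156 -0.24034812  0.21397212] (array([-0.0331,  0.0941,  0.004 ]), array([ 0.07, -0.12,  4.78]))
```

>>> step_arm(
  commands=[
    {"travel": [-0.015,0.04,0],"turn": [0,0,2]},
    {"travel": [-0.028,0.08,0],"turn": [0,0,4]},
    {"travel": [-0.033,0.094,0.004],"turn": [0,0,4.8]},
    {"travel": [-0.033,0.094,0.004],"turn": [0,0,4.8]},
    {"travel": [-0.033,0.094,0.004],"turn": [0,0,4.8]},
  ],
)

```text
time: 12.65
position: [0.4459, -0.3304, 0.2087]
tool_rot: [-3.137, 0.144, -0.001]
ft_force: [0.2, -0.2, -0.4]
grip_width: 0.803
grip_force: 0.0
```

```bash
python3 - <<'E'
from h import *
s=ctrl.get_state();print(yaw(s),s["position"],s["joint_positions"])
im=ctrl.get_image("wrist")[:,:,::-1].copy()
k=2
x0,y0=200,100
c=cv2.resize(im[y0:y0+240,x0:x0+260],None,fx=k,fy=k,interpolation=cv2.INTER_CUBIC)
t=np.radians(-5.5);ex=np.array([np.cos(t),np.sin(t),0]);ey=np.array([-ex[1],ex[0],0])
def box(a,b,z,col):
    p=[(proj("wrist",np.array([.444,-.334,z])+i*a*ex+j*b*ey,s)-[x0,y0]+.5)*k for i,j in((1,1),(1,-1),(-1,-1),(-1,1))]
    cv2.polylines(c,[np.int32(p)],True,col,1)
box(.025,.012,.083,(0,0,255));box(.032,.018,.045,(0,200,0))
t2=ctrl.get_image("top")[:,:,::-1]
d=cv2.resize(t2[205:345,265:405],(280,280),interpolation=cv2.INTER_CUBIC)
o=np.zeros((480,800,3),np.uint8);o[:c.shape[0],:c.shape[1]]=c;o[:280,520:]=d
cv2.imwrite("pics/w3.png",o)
E
```

```text
-5.266175120919305 [ 0.44590786 -0.33040073  0.20865025] [ 0.75212112  0.14293114 -0.17695039  1.72464511  0.02476393  1.27612648
 -1.09295876]
```

View pics/w3.png

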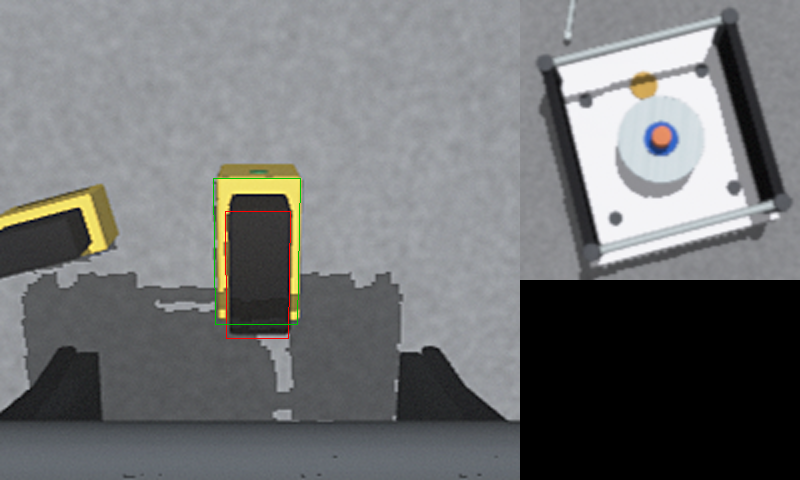

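The sensor's housing (crop 217–301 × 177–320) matches the predicted outline, so position and yaw are right. The inset shows the lid concentric on the can at (660,139). I descend.

>>> step_arm(
  commands=[
    {"travel": [-0.0016,0.002,0.03],"turn": [0,0,0]},
    {"travel": [-0.0016,0.003,0.07],"turn": [0,0,0]},
    {"travel": [-0.0016,0.0035,0.1],"turn": [0,0,0]},
    {"travel": [-0.0016,0.0035,0.1],"turn": [0,0,0]},
    {"travel": [-0.0016,0.0035,0.1],"turn": [0,0,0]},
  ],
)

```text
time: 13.25
position: [0.444, -0.3341, 0.1088]
tool_rot: [-3.138, 0.143, -0.0]
ft_force: [0.7, 0.3, 0.1]
grip_width: 0.803
grip_force: 0.0
```

>>> step_arm(
  commands=[
    {"travel": [0,0,0],"turn": [0,0,0]},
    {"travel": [0,0,0],"turn": [0,0,0]},
  ],
)

```text
time: 13.45
position: [0.4445, -0.3359, 0.1104]
tool_rot: [3.136, -0.146, 0.005]
ft_force: [0.4, 0.1, -0.3]
grip_width: 0.799
grip_force: 0.0
```

```bash
python3 - <<'E'
from h import *
s=ctrl.get_state();print(yaw(s),s["position"],delta(s,[.444,-.334,.064],-5.3))
E
```

```text
-5.337450484697682 [ 0.4445196  -0.33590409  0.11040144] (array([-0.0008, -0.0019,  0.0464]), array([ 0.11, -0.19, -0.04]))
```

>>> step_arm(
  commands=[
    {"travel": [-0.0006,-0.0017,0.01],"turn": [0,0,0]},
    {"travel": [-0.0006,-0.0017,0.022],"turn": [0,0,0]},
    {"travel": [-0.0006,-0.0017,0.034],"turn": [0,0,0]},
    {"travel": [-0.0006,-0.0017,0.042],"turn": [0,0,0]},
    {"travel": [-0.0006,-0.0017,0.045],"turn": [0,0,0]},
  ],
  gripper=0.6,
)

```text
time: 13.95
position: [0.4416, -0.333, 0.0613]
tool_rot: [-3.137, 0.147, 0.004]
ft_force: [-0.4, 0.3, -0.1]
grip_width: 0.603
grip_force: 0.0
```

>>> step_arm(
  commands=[
    {"travel": [0,0,0],"turn": [0,0,0]},
    {"travel": [0,0,0],"turn": [0,0,0]},
    {"travel": [0,0,0],"turn": [0,0,0]},
  ],
)

```text
time: 14.25
position: [0.443, -0.334, 0.0637]
tool_rot: [3.137, -0.147, 0.001]
ft_force: [-0.3, -0.1, -0.4]
grip_width: 0.599
grip_force: 0.0
```

Well placed; I close on the grip.

>>> step_arm(
  commands=[
    {"travel": [0.001,0,0],"turn": [0,0,0]},
    {"travel": [0.001,0,0],"turn": [0,0,0]},
    {"travel": [0.001,0,0],"turn": [0,0,0]},
    {"travel": [0.001,0,0],"turn": [0,0,0]},
    {"travel": [0.001,0,0],"turn": [0,0,0]},
  ],
  gripper=0.1,
  force=40,
)

```text
time: 14.75
position: [0.4436, -0.3339, 0.0632]
tool_rot: [3.138, -0.147, 0.0]
ft_force: [0.1, 0.1, 0.2]
grip_width: 0.268
grip_force: 40.0
```

>>> step_arm(
  commands=[
    {"travel": [0,0,0],"turn": [0,0,0]},
    {"travel": [0,0,0],"turn": [0,0,0]},
    {"travel": [0,0,0],"turn": [0,0,0]},
  ],
)

```text
time: 15.05
position: [0.4436, -0.3339, 0.0632]
tool_rot: [3.138, -0.147, 0.0]
ft_force: [0.2, -0.2, -0.3]
grip_width: 0.269
grip_force: 40.0
```

```bash
python3 - <<'E'
from h import *
s=ctrl.get_state();print(yaw(s),s["position"],s["grip_width"]*87,s["tool_rot"],s["grip_force"])
print("disc",ray("top",335,274.3,.067),"stud",ray("top",335.9,272.4,.095))
E
```

```text
-5.380018059067246 [ 0.44357639 -0.333858    0.06319025] 23.39666931606028 [ 3.13791566e+00 -1.47431961e-01  4.16884228e-06] 39.96097520459443
disc [ 0.55615324 -0.02651784  0.067     ] stud [ 0.55670661 -0.02741051  0.095     ]
```

Gripped: the opening is 23.4 mm at 40 N. I lift.

>>> step_arm(
  commands=[
    {"travel": [0,0,-0.01],"turn": [0,0,0]},
    {"travel": [0,0,-0.045],"turn": [0,0,0]},
    {"travel": [0,0,-0.085],"turn": [0,0,0]},
    {"travel": [0,0,-0.125],"turn": [0,0,0]},
    {"travel": [0,0,-0.16],"turn": [0,0,0]},
  ],
)

```text
time: 15.55
position: [0.4435, -0.3335, 0.2255]
tool_rot: [3.138, -0.147, 0.001]
ft_force: [-0.3, -0.6, -3.9]
grip_width: 0.273
grip_force: 40.0
```

>>> step_arm(
  commands=[
    {"travel": [0,0,-0.015],"turn": [0,0,0]},
    {"travel": [0,0,-0.025],"turn": [0,0,0]},
    {"travel": [0,0,-0.025],"turn": [0,0,0]},
  ],
)

```text
time: 15.85
position: [0.4436, -0.3337, 0.2482]
tool_rot: [3.138, -0.147, 0.0]
ft_force: [0.2, -0.1, -2.4]
grip_width: 0.277
grip_force: 40.0
```

```bash
python3 - <<'E'
from h import *
s=ctrl.get_state();print(yaw(s),s["position"],s["grip_width"]*87,s["ft_force"],delta(s,[.556,-.0266,.25],14.3))
E
```

```text
-5.378516052923561 [ 0.44361164 -0.33373203  0.24822576] 24.074278491803852 [ 0.20608362 -0.0993517  -2.37110992] (array([ 0.0831, -0.3163, -0.0018]), array([ 1.000e-02, -1.000e-02, -1.968e+01]))
```

>>> step_arm(
  commands=[
    {"travel": [0.006,-0.02,0],"turn": [0,0,-2]},
    {"travel": [0.014,-0.055,0],"turn": [0,0,-5]},
    {"travel": [0.025,-0.095,0],"turn": [0,0,-8]},
    {"travel": [0.035,-0.135,0],"turn": [0,0,-11]},
    {"travel": [0.046,-0.175,0],"turn": [0,0,-13.7]},
  ],
)

```text
time: 16.35
position: [0.5051, -0.161, 0.2458]
tool_rot: [-3.131, -0.233, 0.006]
ft_force: [1.0, -0.4, -2.4]
grip_width: 0.272
grip_force: 40.0
```

```bash
python3 - <<'E'
from h import *
s=ctrl.get_state();print(yaw(s),s["position"],delta(s,[.556,-.0266,.25],14.3))
E
```

```text
8.513947807076937 [ 0.50509087 -0.16097062  0.24575686] (array([ 0.0702, -0.1254, -0.0042]), array([-0.14,  0.19, -5.79]))
```

>>> step_arm(
  commands=[
    {"travel": [0.018,-0.033,0],"turn": [0,0,-2]},
    {"travel": [0.036,-0.066,0],"turn": [0,0,-4]},
    {"travel": [0.054,-0.098,0],"turn": [0,0,-5.8]},
    {"travel": [0.065,-0.117,0],"turn": [0,0,-5.8]},
    {"travel": [0.07,-0.125,0],"turn": [0,0,-5.8]},
  ],
)

```text
time: 16.85
position: [0.5563, -0.0256, 0.246]
tool_rot: [-3.114, -0.395, 0.005]
ft_force: [0.6, -0.6, -3.3]
grip_width: 0.272
grip_force: 40.0
```

>>> step_arm(
  commands=[
    {"travel": [0,0,0],"turn": [0,0,0]},
    {"travel": [0,0,0],"turn": [0,0,0]},
    {"travel": [0,0,0],"turn": [0,0,0]},
    {"travel": [0,0,0],"turn": [0,0,0]},
  ],
)

```text
time: 17.25
position: [0.5566, -0.0317, 0.248]
tool_rot: [3.118, 0.382, -0.001]
ft_force: [0.6, -0.8, -2.2]
grip_width: 0.272
grip_force: 40.0
```

```bash
python3 - <<'E'
from h import *
s=ctrl.get_state();print(yaw(s),s["position"],delta(s,[.556,-.0266,.168],14.3))
E
```

```text
13.977232318258269 [ 0.55663051 -0.03167392  0.24800984] (array([ 0.0007, -0.0051,  0.08  ]), array([ 0.03,  0.03, -0.32]))
```

>>> step_arm(
  commands=[
    {"travel": [0.0007,-0.005,0.01],"turn": [0,0,-0.3]},
    {"travel": [0.0007,-0.005,0.025],"turn": [0,0,-0.3]},
    {"travel": [0.0007,-0.005,0.04],"turn": [0,0,-0.3]},
    {"travel": [0.0007,-0.005,0.055],"turn": [0,0,-0.3]},
    {"travel": [0.0007,-0.005,0.06],"turn": [0,0,-0.3]},
  ],
)

```text
time: 17.75
position: [0.5548, -0.0251, 0.1851]
tool_rot: [-3.116, -0.394, 0.007]
ft_force: [-0.2, -0.5, -3.3]
grip_width: 0.271
grip_force: 40.0
```

>>> step_arm(
  commands=[
    {"travel": [0,0,0],"turn": [0,0,0]},
    {"travel": [0,0,0],"turn": [0,0,0]},
    {"travel": [0,0,0],"turn": [0,0,0]},
    {"travel": [0,0,0],"turn": [0,0,0]},
    {"travel": [0,0,0],"turn": [0,0,0]},
  ],
)

```text
time: 18.25
position: [0.5567, -0.025, 0.1887]
tool_rot: [3.116, 0.394, 0.001]
ft_force: [0.1, 0.4, -2.6]
grip_width: 0.271
grip_force: 40.0
```

```bash
python3 - <<'E'
from h import *
s=ctrl.get_state();print(yaw(s),s["position"],delta(s,[.556,-.0266,.168],14.3),s["qd"])
im=ctrl.get_image("wrist")[:,:,::-1]
sc=ctrl.get_image("scene")[:,:,::-1]
tp=ctrl.get_image("top")[:,:,::-1]
R=lambda a,w,h:cv2.resize(a,(w,h),interpolation=cv2.INTER_CUBIC)
o=np.hstack([R(im[60:420,140:520],400,380),R(sc[160:293,230:370],400,380)])
cv2.imwrite("pics/w4.png",o)
E
```

```text
14.422333635014603 [ 0.55673555 -0.02499272  0.18866778] (array([-0.0011,  0.0014,  0.0207]), array([ 0.03, -0.05,  0.12])) [-0.00190652  0.00152982  0.00018525  0.00392629 -0.00283321 -0.00086121
  0.00081545]
```

View pics/w4.png

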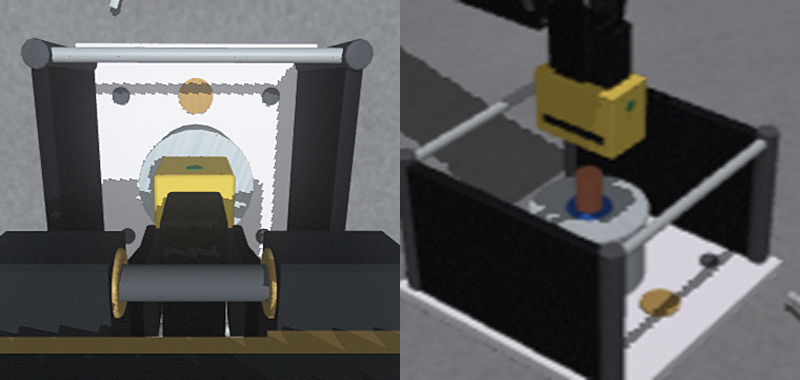

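The wrist crop shows the bar at about row 52 and the posts level, so the sensor is parallel to the side plates. The scene crop shows the lid level with its stud at (590,190), directly under the upright sensor. I make the final lowering.

>>> step_arm(
  commands=[
    {"travel": [-0.001,0.0014,0.004],"turn": [0,0,0.1]},
    {"travel": [-0.001,0.0014,0.008],"turn": [0,0,0.1]},
    {"travel": [-0.001,0.0014,0.012],"turn": [0,0,0.1]},
    {"travel": [-0.001,0.0014,0.016],"turn": [0,0,0.1]},
    {"travel": [-0.001,0.0014,0.018],"turn": [0,0,0.1]},
  ],
)

```text
time: 18.9
position: [0.5555, -0.0266, 0.1694]
tool_rot: [-3.117, -0.392, 0.001]
ft_force: [0.8, -0.1, -2.1]
grip_width: 0.272
grip_force: 40.0
```

>>> step_arm(
  commands=[
    {"travel": [0,0,0],"turn": [0,0,0]},
    {"travel": [0,0,0],"turn": [0,0,0]},
    {"travel": [0,0,0],"turn": [0,0,0]},
    {"travel": [0,0,0],"turn": [0,0,0]},
    {"travel": [0,0,0],"turn": [0,0,0]},
  ],
)

```text
time: 19.4
position: [0.5559, -0.0266, 0.1703]
tool_rot: [3.117, 0.392, 0.0]
ft_force: [0.1, 0.1, -2.5]
grip_width: 0.271
grip_force: 40.0
```

```bash
python3 - <<'E'
from h import *
s=ctrl.get_state();print(yaw(s),s["position"],delta(s,[.556,-.0266,.168],14.3))
E
```

```text
14.31995293177337 [ 0.55589015 -0.02663575  0.17028165] (array([ 0.0001, -0.    ,  0.0023]), array([ 0.01, -0.01,  0.02]))
```

>>> step_arm(
  commands=[
    {"travel": [0,0,0.001],"turn": [0,0,0]},
    {"travel": [0,0,0.002],"turn": [0,0,0]},
    {"travel": [0,0,0.002],"turn": [0,0,0]},
    {"travel": [0,0,0.002],"turn": [0,0,0]},
    {"travel": [0,0,0.002],"turn": [0,0,0]},
  ],
)

```text
time: 19.9
position: [0.5558, -0.0266, 0.1681]
tool_rot: [3.117, 0.392, 0.0]
ft_force: [-0.1, -0.5, -3.1]
grip_width: 0.273
grip_force: 40.0
```

>>> step_arm(
  commands=[
    {"travel": [0,0,0],"turn": [0,0,0]},
    {"travel": [0,0,0],"turn": [0,0,0]},
    {"travel": [0,0,0],"turn": [0,0,0]},
    {"travel": [0,0,0],"turn": [0,0,0]},
    {"travel": [0,0,0],"turn": [0,0,0]},
  ],
)

```text
time: 20.4
position: [0.5558, -0.0266, 0.1681]
tool_rot: [3.117, 0.392, -0.0]
ft_force: [-0.9, 0.2, -3.6]
grip_width: 0.278
grip_force: 40.0
```

```bash
python3 - <<'E'
from h import *
s=ctrl.get_state();print(yaw(s),s["position"],s["ft_force"])
sc=ctrl.get_image("scene")[:,:,::-1]
cv2.imwrite("pics/s5.png",cv2.resize(sc[175:275,260:360],None,fx=5,fy=5,interpolation=cv2.INTER_CUBIC))
m=ctrl.camera_model("scene")
for X in([.556,-.0266,.095],[.556,-.0266,.105]):
    c=np.array(m["R"])@X+m["t"];print((np.array([m["fx"]*c[0]/c[2]+m["cx"],m["fy"]*c[1]/c[2]+m["cy"]])-[260,175])*5)
E
```

```text
14.325282948343554 [ 0.55579477 -0.02658552  0.16813952] [-0.94999889  0.197323   -3.57728695]
[178.05068214 220.73337701]
[177.67996851 198.65564565]
```

View pics/s5.png

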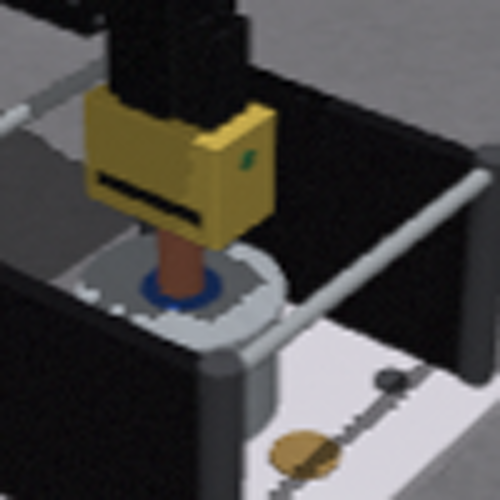

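The scene crop shows the sensor upright, its underside centred at about (180,203) over the stud (column 181) with a clear gap. The lid is level and nothing touches, so I hand in.

```bash
python3 -c "
from bench import ctrl
print(ctrl.close_job())"
```

```text
the job is handed in; nothing more can be done
None
```

I seated the lid level on the can and let go of it. I handed the job in at about 20 s with the larger sensor held still and upright about 1 cm above the stud, parallel to the side plates; no verdict came back.

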